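Pack the drill battery and snap the case shut

TASK

Pack this drill kit away: stand the loose battery pack upright in the empty pocket of the open blue case, swing the lid down, then press the lid's yellow pad until you feel the hidden catch snap, so that the lid stays down by itself when you let go. Press only as hard as the catch needs and stop once it has snapped: never load the case or its lid with more than 25 N. Leave the two pipe fittings and the carton where they are.

Things in the scene. Friction and masses are not known exactly. Their poses are not given: they have to be found in the camera images.
- case: Open blue plastic drill case fixed to the bench, 200 (its x) by 300 (its y) mm, rim 75 mm above the bench, walls and floor 8 mm. Origin: centre of its underside, on the bench; x points from the front wall (towards the robot) to the hinge side. A green drill lies fixed in its right half (y below +15 mm, up to 62 mm high). Two black spring plungers (x -84, y +-132 mm) stand 38 mm above the rim.
- pocket (a point): Centre of the yellow floor of the empty battery pocket in the case, 8 mm above the bench; axes as the case. The pocket is 50 mm (x) by 76 mm (y) inside; its grey walls are 4 mm thick and rise 18 mm above its floor, with 63 mm of free space beyond them in front and behind (x). A black catch housing, 70 mm high, stands at the middle of the case's front wall (y -24 to +24 mm).
- battery_mid (a point): Centre of the loose battery pack, a black upright block 44 mm (its x) by 70 mm (its y) by 62 mm high with a green band and brass contacts on top, about 0.4 kg; it starts standing on the bench, its z up. Either way round fits the pocket.
- lid (a joint): Angle of the lid in rad: 0 lies flat on the rim; it starts open at 1.60 to 1.70 (stop at 1.70), leaning slightly back past upright. The hinge is damped (pushing it quickly takes a few N): once pushed below about 1.25 rad the lid sinks by itself within about 4 s and rests ajar on the two spring plungers, at about 0.15 rad. Snapped shut it rests between 0 and 0.095 rad, depending on the case.
- hinge (a point): Point on the lid's hinge axis, in the middle of the case's rear top rim (100 mm from the case's centre along its x, 75 mm above the bench); the hinge axis runs along the case's y.
- lid_edge (a point): Middle of the lid's free edge, half-way through its thickness. The lid is a blue panel 200 mm from hinge to edge, 300 mm wide, 12 mm thick. Its z axis points out of the outer face (up when shut, away from the robot when open), its x axis from the free edge to the hinge. A black tongue with a steel roller stands 33 mm off the inner face near the middle of the edge.
- press_pad (a point): Centre of the outer face of the yellow press pad, 30 by 60 mm, 4 mm proud, 181 mm from the hinge. Pressed from ajar it meets the plungers (0.2 N/mm), then the catch: the force climbs to a peak of 7 to 17 N, drops by 4 N or more within 3 mm, to about 0 some 6 mm past the peak as the lid snaps in; 1 to 2 mm lower is a hard stop. How deep the catch sits differs by 14 mm between cases, unseen.
- tee: Loose cream-white plastic pipe tee, 80 by 55 mm, 38 mm high: leave alone.
- elbow: Loose cream-white plastic pipe elbow, 63 by 63 mm, 38 mm high: leave alone.
- carton: Small loose cardboard carton with a yellow band, 50 by 75 by 38 mm: leave alone.
Not all that is in view belongs to the job. There is more than one size of the part that bears battery_mid; the job needs the middle-sized.

How it is judged:
By the outcome, as a careful person would: the job done as asked, in the order asked, and still so for the second after the job is handed in, with the robot touching nothing.
It also fails if it takes over 72 s, if anything falls off the work surface, if the arm or the gripper's body presses on something with over 40 N, if the wrist force passes 120 N, or if a joint passes its speed limit or range.

ROBOT

A 6-joint arm with a two-finger parallel gripper is mounted at the origin on the work surface. World frame = base frame: x ahead of the robot, y to its left, z up, the work surface at z = 0. Lengths are in m, angles in rad, forces in N, time in s.
With the tool pointing down it reaches from about 0.3 to 0.775 m from the base axis. Payload 14.6 kg.
Tool frame: the origin (TCP) lies at the centre of the arm's flange, where the gripper is bolted on; the fingertips stand 199 mm ahead of it and the grasp point (between the pads) lies ctrl.tcp_to_grasp ahead of it (ctrl.tcp_to_grasp is the distance from the TCP to the grasp point, in m); z points along the fingers, y is the line along which they close (so a half turn about z gives the same grasp; the last joint's range is limited). The gripper opens to 94 mm and grips with 3 to 60 N. Pads are 16 mm wide; open, the fingers measure 119 mm over their backs; the gripper's body (75 mm by 177 mm) begins 78 mm behind the grasp point.
Start: joints at [-1.382, 0.3, 1.521, -0, 1.321, -0.067], TCP at [0.139, -0.532, 0.405] pointing down, gripper open.
Joint ranges: [-3.03, 3.03], [-0.79, 2.21], [0.23, 2.52], [-1.04, 4.18], [0, 3.07], [-2.55, 2.55]. Speed limits (rad/s): [2.22, 2.22, 2.57, 3.14, 3.14, 3.14].

INTERFACE

Orientations are given as [roll, pitch, yaw] about the fixed x, y, z axes, in that order (R = Rz(yaw) Ry(pitch) Rx(roll)).
In Python, from station import ctrl gives the robot as it stands. The module is installed in compiled form; this text tells all that it offers.
- The arm moves only by the shell command python3 -m jog 'ROWS' [OPENING] [FORCE]. ROWS is JSON, a list of rows, each a list of 6 numbers: the shift along the tool's x, y, z in cm, then the turn, a rotation vector about the tool's x, y, z in rad. In form: [[tx, ty, tz, ax, ay, az], ...]. A call has 1 to 8 rows; each row is the pose to reach, as a shift and turn from the pose commanded when the call began, along the tool's axes at that moment; what a row does not reach only later rows make up. A row lasts 1/10 s, in which the tool goes at most 50 mm and 8.59 degrees, less where a joint would pass 70% of its speed; a pose out of reach is approached as far as the arm can. A call with a gripper value outside its range is refused whole. OPENING is the opening in per cent of the stroke, from 0 (shut) to 100 (fully open), set as the call begins (- or left out, the last holds). The fingers move at their own pace and stop on an object; FORCE is the grip in N (left out, the last holds). Time passes only in rows, so rows that repeat a pose let the fingers close. It gives the time, the measured TCP pose, the force, the opening and the grip force at its end, in the units of the state.
- ctrl.get_obs(): the state, without advancing time (a new reading comes with each control period).
- ctrl.camera(name): name is "scene" or "top" or "wrist"; returns a dict with "img" (420x560x3 uint8, blue, green, red), "intrinsics" (3x3 intrinsics, pixels), "R" (3x3) and "t" (3): a world point X has camera coordinates R X + t. Camera axes: x right, y down, z forward; pixel columns grow to the right and rows downward; lengths in m; the calibration is good to about 2 mm. A picture is of the moment at which its call begins. There is no depth.
- ctrl.hand_in(): hands the job in; it is judged then, once.
The state is a dict: "time_s": time; "qpos": joint angles; "joint_vel": joint speeds; "tau": joint torques, N m; "ee_pos": TCP position; "eef_rot": TCP orientation; "force": force on the tool from outside, world axes, zero at the start; "moment": the same for the moment, N m; "grip_width": finger opening in m; "grip_force": force on a finger pad.
Only numpy, scipy, OpenCV 4.12 (cv2) and the standard library are available. Lean on these libraries where they do the work, as an engineer would, in place of code of your own. Each camera call takes 0.05 s, during which the arm holds its last target. There are 200 camera calls.

## Working session

There is one attempt and no reset: what is moved stays moved. The work goes in short steps, Python scripts to look and compute and a shell command to move; the robot and the scene stay as the last step left them, time stands still between calls to the robot, and variables do not carry over. Pictures are saved under pics/ and viewed, at most 14 in all, crops included, and the job is handed in when it is done.

```bash
mkdir -p pics
python3 - <<'E'
from station import ctrl
import cv2,numpy as np
o=ctrl.get_obs();print(o['time_s'],o['ee_pos'],o['eef_rot'],o['grip_width'],o['force'],ctrl.tcp_to_grasp)
for n in('top','scene'):
    c=ctrl.camera(n);cv2.imwrite(f'pics/{n}0.png',c['img']);np.savez(f'{n}0.npz',**{k:c[k] for k in('img','intrinsics','R','t')})
    print(n,c['intrinsics'].round(1).tolist(),(-c['R'].T@c['t']).round(3),c['R'].round(3).tolist())
E
```

```text
0.0 [ 0.13913678 -0.53207252  0.40407312] [-3.14040065e+00 -8.12908374e-05  2.55797698e-01] 0.09401595008439696 [ 0.09832721  1.05295045 -0.06709526] 0.1804
top [[440.7, 0.0, 275.1], [0.0, 440.7, 204.3], [0.0, 0.0, 1.0]] [0.456 0.065 1.109] [[0.017, -1.0, 0.026], [-0.998, -0.019, -0.054], [0.054, -0.025, -0.998]]
scene [[539.5, 0.0, 277.9], [0.0, 539.5, 216.2], [0.0, 0.0, 1.0]] [ 1.118 -0.064  1.026] [[0.136, 0.991, 0.015], [0.831, -0.106, -0.547], [-0.54, 0.087, -0.837]]
```

View pics/top0.png

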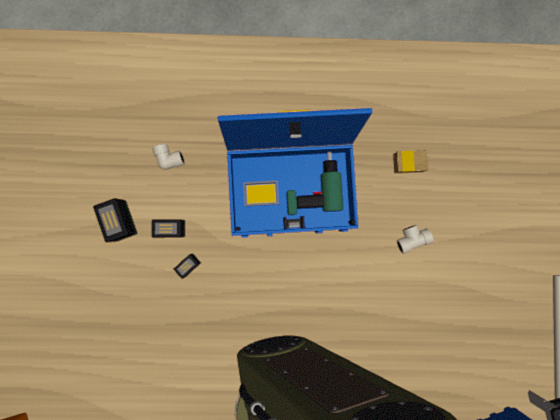

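View pics/scene0.png

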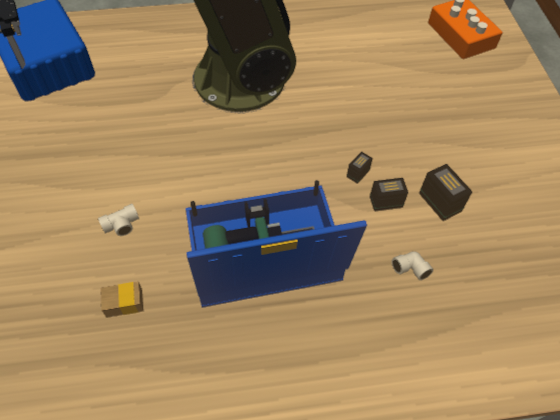

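Batteries in top view: large (115,220), middle (168,228), small (187,266). By size, the middle one is at (168,228). I'll measure it and confirm in one crop.

```bash
cat > h.py <<'E'
import numpy as np,cv2
def load(n): return dict(np.load(n))
def ray(c,uv,z):
    C=-c['R'].T@c['t']; d=c['R'].T@np.linalg.inv(c['intrinsics'])@np.array([uv[0],uv[1],1.]); return C+d*(z-C[2])/d[2]
def proj(c,X):
    p=c['intrinsics']@(c['R']@np.array(X,float)+c['t']); return p[:2]/p[2]
E
python3 - <<'E'
from h import *
c=load('top0.npz');im=c['img']
hsv=cv2.cvtColor(im,cv2.COLOR_BGR2HSV)
y=cv2.inRange(hsv,(20,120,120),(35,255,255)); y[:170]=0;y[220:]=0;y[:,:235]=0;y[:,290:]=0
r=cv2.minAreaRect(cv2.findNonZero(y));print('pocket',r)
b=cv2.boxPoints(r);P=np.array([ray(c,p,.008)[:2] for p in b]);print(P.round(4).tolist(),ray(c,r[0],.008))
print('edges',[np.linalg.norm(P[i]-P[i-1]).round(4) for i in range(4)],[np.degrees(np.arctan2(*(P[i]-P[i-1])[::-1])).round(2) for i in range(4)])
d=(hsv[...,2]<75).astype(np.uint8)
bl=cv2.inRange(hsv,(100,120,40),(125,255,255));bl[:,:200]=0;bl[:,390:]=0;bl[250:]=0
n,L,S,_=cv2.connectedComponentsWithStats(d[190:290,80:220].copy())
for i in range(1,n):
    if S[i,4]<60: continue
    m=(L==i).astype(np.uint8); 
    cn=max(cv2.findContours(m,0,2)[0],key=cv2.contourArea)+np.array([80,190])
    q=cv2.minAreaRect(cn);B=cv2.boxPoints(q)
    print('dark',q); print([ray(c,p,.062)[:2].round(4).tolist() for p in B])
g=cv2.resize(im[190:290,80:220],None,fx=5.5,fy=5.5,interpolation=cv2.INTER_CUBIC)
k=cv2.resize(im[100:245,205:380],None,fx=3,fy=3,interpolation=cv2.INTER_CUBIC)[:,:]
cv2.imwrite('pics/bat.png',g);cv2.imwrite('pics/case.png',k)
E
```

```text
pocket ((260.67242431640625, 193.4310302734375), (17.85149383544922, 27.716794967651367), 86.633544921875)
[[0.5619, 0.1099], [0.5673, 0.0407], [0.5226, 0.0373], [0.5172, 0.1064]] [0.54222548 0.07359642 0.008     ]
edges [np.float64(0.0448), np.float64(0.0695), np.float64(0.0449), np.float64(0.0693)] [np.float64(4.54), np.float64(-85.48), np.float64(-175.65), np.float64(94.45)]
dark ((114.60948944091797, 219.5510711669922), (40.75286102294922, 32.72189712524414), 70.01689910888672)
[[0.5007, 0.4688], [0.5285, 0.398], [0.4388, 0.3623], [0.4114, 0.433]]
dark ((168.0, 228.0), (16.0, 32.0), 90.0)
[[0.4702, 0.3281], [0.4715, 0.253], [0.4338, 0.252], [0.4326, 0.3269]]
dark ((186.5927734375, 265.55206298828125), (13.45345401763916, 24.350753784179688), 47.72631072998047)
[[0.3567, 0.2754], [0.3956, 0.2343], [0.3727, 0.2125], [0.3338, 0.2536]]
```

View pics/bat.png

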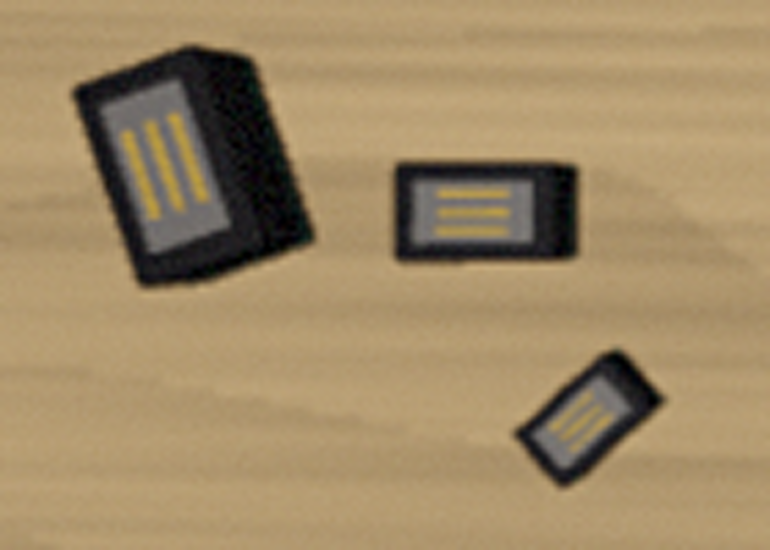

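View pics/case.png

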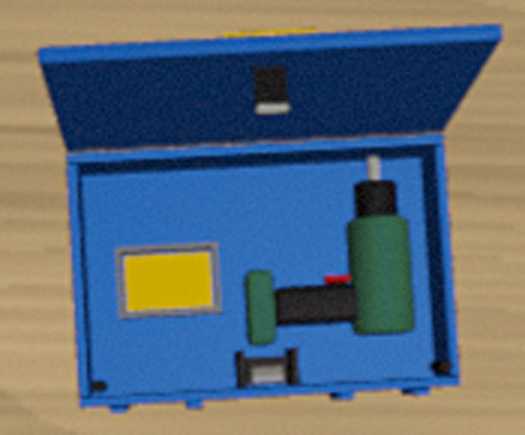

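Crop: the middle-sized pack is at crop (475,212), i.e. top-view px (166,228). The one up-left is clearly larger and the one below is smaller. The case crop shows the pocket and the open lid with its tongue. I'll plan the approach from these.

```bash
cat >> h.py <<'E'
from scipy.spatial.transform import Rotation as Ro
def row(pos,yaw,roll=np.pi,pitch=0):
    "row in tool axes from the measured pose to TCP pos (world) and yaw"
    from station import ctrl
    o=ctrl.get_obs();R=Ro.from_euler('xyz',o['eef_rot']);T=Ro.from_euler('xyz',[roll,pitch,yaw])
    d=R.inv().apply(np.array(pos)-o['ee_pos'])*100
    return np.r_[d,(R.inv()*T).as_rotvec()].round(3).tolist()
E
python3 - <<'E'
from h import *
c=load('top0.npz');s=load('scene0.npz')
b=ray(c,(166,228.2),.062);print(b,[proj(s,[*b[:2],z]).round(1) for z in(.062,0)])
p=np.array([.5422,.0736,.008]);print(proj(s,p))
# case front corners on rim, from crop px
for u in [(82,407),(461,384),(67,152),(440,133)]:
    print(ray(c,(u[0]/3+205-.3,u[1]/3+100-.3),.075))
print(row([.42,-.05,.40],1.56))
E
```

```text
[0.45147967 0.29472434 0.062     ] [array([390.6, 186.8]), array([385.5, 202.7])]
[297.56538769 245.14175554]
[0.43745664 0.13806096 0.075     ]
[ 0.46045016 -0.15847457  0.075     ]
[0.63732887 0.1543233  0.075     ]
[ 0.65896225 -0.14034687  0.075     ]
[39.367, -39.532, 0.458, -0.001, -0.001, -1.304]
```

```bash
python3 -m jog '[[39.4,-39.5,0.5,0,0,-1.304],[39.4,-39.5,0.5,0,0,-1.304],[39.4,-39.5,0.5,0,0,-1.304],[39.4,-39.5,0.5,0,0,-1.304],[39.4,-39.5,0.5,0,0,-1.304],[39.4,-39.5,0.5,0,0,-1.304],[39.4,-39.5,0.5,0,0,-1.304],[39.4,-39.5,0.5,0,0,-1.304]]' 100
python3 -c "
from h import *
print(row([.40,.29,.40],1.56))"
```

```text
time_s: 0.9
ee_pos: [0.3412, -0.1847, 0.4011]
eef_rot: [3.141, 0.0, 1.462]
force: [0.5, -0.7, 0.4]
grip_width: 0.0939
grip_force: 0.0
[47.829, 0.676, 0.106, 0.0, 0.0, -0.098]
```

```bash
python3 -m jog '[[20,4,0,0,0,-0.1],[20,4,0,0,0,-0.1],[20,4,0,0,0,-0.1],[20,4,0,0,0,-0.1],[48,6,0,0,0,-0.1],[48,6,0,0,0,-0.1],[48,6,0,0,0,-0.1],[48,6,0,0,0,-0.1]]'
python3 -c "
from h import *
print(row([.4515,.2947,.36],1.56))"
```

```text
time_s: 1.7
ee_pos: [0.4394, 0.2024, 0.4009]
eef_rot: [-3.142, 0.0, 1.556]
force: [0.2, -1.2, -0.1]
grip_width: 0.0938
grip_force: 0.0
[9.247, 1.07, 4.093, -0.0, 0.0, -0.004]
```

```bash
python3 -m jog '[[9.2,1.1,4.1,0,0,0],[9.2,1.1,4.1,0,0,0],[9.2,1.1,4.1,0,0,0],[9.2,1.1,4.1,0,0,0]]'
python3 - <<'E'
from h import *
from station import ctrl
c=ctrl.camera('wrist');cv2.imwrite('pics/w1.png',c['img']);np.savez('w1.npz',**{k:c[k] for k in('img','intrinsics','R','t')})
o=ctrl.get_obs();print(o['ee_pos'],(-c['R'].T@c['t']).round(3),proj(c,[.4515,.2947,.062]))
h=cv2.cvtColor(c['img'],cv2.COLOR_BGR2HSV)
m=cv2.inRange(h,(0,0,85),(179,60,190)) # grey top panel
n,L,S,C=cv2.connectedComponentsWithStats(m)
for i in range(1,n):
    if S[i,4]>300:
        r=cv2.minAreaRect(cv2.findNonZero((L==i).astype(np.uint8)));B=[ray(c,p,.062)[:2] for p in cv2.boxPoints(r)]
        print(S[i],r,np.array(B).round(4).tolist())
E
```

```text
time_s: 2.1
ee_pos: [0.4518, 0.2925, 0.3592]
eef_rot: [-3.14, 0.001, 1.557]
force: [0.1, -1.0, -0.1]
grip_width: 0.0936
grip_force: 0.0
[0.45198869 0.29160371 0.36005371] [0.454 0.371 0.339] [275.03584961 207.72644607]
[ 244    0  109   76 3787] ((298.806396484375, 30.783905029296875), (54.86982727050781, 101.90984344482422), 66.57130432128906) [[0.4293, 0.4295], [0.4951, 0.4541], [0.5117, 0.422], [0.444, 0.3955]]
[ 433  139   80   86 2313] ((474.2242431640625, 182.18299865722656), (70.28810119628906, 87.7344741821289), 68.96248626708984) [[0.5667, 0.328], [0.6274, 0.3516], [0.656, 0.2992], [0.5929, 0.2731]]
[ 258  175   35   60 1386] ((275.4530334472656, 204.6077423095703), (59.70683670043945, 32.271121978759766), 86.98721313476562) [[0.4382, 0.3213], [0.4638, 0.3223], [0.4662, 0.2722], [0.4394, 0.2711]]
```

View pics/w1.png

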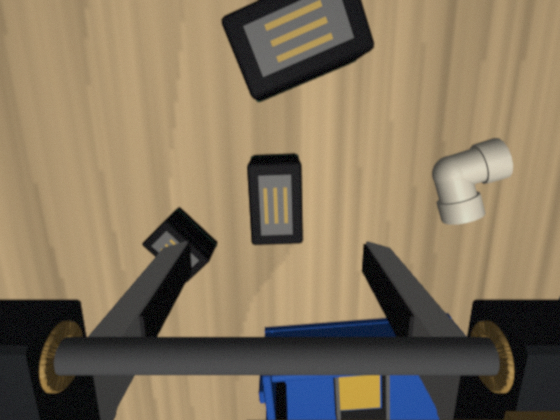

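Wrist view: the pack's top panel is at (275,205), centred between the fingers at about (0.452, 0.296), with its long axis at about 92°. The small pack is at (180,245), clear of the narrowed fingers.

```bash
python3 -m jog '[[0.2,0,5,0,0,-0.04],[0.2,0,9,0,0,-0.04],[0.2,0,12,0,0,-0.04],[0.2,0,13.7,0,0,-0.04],[0.2,0,13.7,0,0,-0.04],[0.2,0,13.7,0,0,-0.04]]' 75
python3 -m jog '[[0,0,0,0,0,0],[0,0,0,0,0,0],[0,0,0,0,0,0],[0,0,0,0,0,0],[0,0,0,0,0,0],[0,0,0,0,0,0]]' 20 25
```

```text
time_s: 2.75
ee_pos: [0.4526, 0.2933, 0.2245]
eef_rot: [3.14, -0.001, 1.595]
force: [-0.1, 0.6, -0.2]
grip_width: 0.0704
grip_force: 0.0
time_s: 3.35
ee_pos: [0.452, 0.294, 0.2236]
eef_rot: [-3.141, -0.0, 1.596]
force: [-3.7, -0.9, 6.2]
grip_width: 0.0439
grip_force: 25.0
```

```bash
python3 -m jog '[[0,0,-4,0,0,0],[0,0,-9,0,0,0],[0,0,-14,0,0,0],[0,0,-15,0,0,0],[0,0,-15,0,0,0]]'
python3 - <<'E'
from h import *
from station import ctrl
c=ctrl.camera('wrist');cv2.imwrite('pics/w2.png',c['img']);np.savez('w2.npz',**{k:c[k] for k in('img','intrinsics','R','t')})
o=ctrl.get_obs();print(o['ee_pos'],o['eef_rot'],o['grip_width'],(-c['R'].T@c['t']).round(3));print(row([.5422,.0736,.36],1.650))
h=cv2.cvtColor(c['img'],cv2.COLOR_BGR2HSV)
E
```

```text
time_s: 3.85
ee_pos: [0.452, 0.2939, 0.3741]
eef_rot: [3.139, -0.001, 1.596]
force: [0.0, 0.7, -5.1]
grip_width: 0.0438
grip_force: 25.0
[0.45184874 0.29386659 0.37206754] [-3.14084966e+00  4.68001816e-04  1.59588446e+00] 0.044014688605007846 [0.451 0.373 0.354]
[-22.246, 8.481, 1.211, -0.001, 0.0, -0.054]
```

View pics/w2.png

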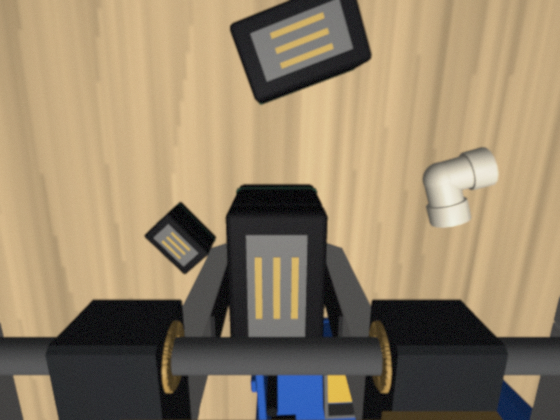

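The pack is held squarely: contacts centred near (277,288), front top edge near row 214, columns 228–326.

```bash
python3 - <<'E'
from h import *
c=load('w2.npz')
for uv in [(277,288),(230,213),(324,213),(277,213),(277,235)]: print(uv,(ray(c,uv,.2115)-[.452,.2939,0])[:2].round(4))
E
python3 -m jog '[[-4,1.5,1,0,0,-0.054],[-9,3.5,1,0,0,-0.054],[-14,5.5,1,0,0,-0.054],[-18,7,1,0,0,-0.054],[-21,8,1,0,0,-0.054],[-22.2,8.4,1,0,0,-0.054],[-22.2,8.4,1,0,0,-0.054],[-22.2,8.4,1,0,0,-0.054]]'
python3 - <<'E'
from h import *
from station import ctrl
for n in('wrist','top'):
    c=ctrl.camera(n);cv2.imwrite(f'pics/{n}3.png',c['img']);np.savez(f'{n}3.npz',**{k:c[k] for k in('img','intrinsics','R','t')})
E
```

```text
(277, 288) [0.0016 0.0026]
(230, 213) [-0.019  0.037]
(324, 213) [0.0205 0.038 ]
(277, 213) [0.0007 0.0375]
(277, 235) [0.001  0.0277]
time_s: 4.7
ee_pos: [0.5413, 0.0749, 0.3617]
eef_rot: [-3.139, -0.0, 1.65]
force: [-0.1, 0.5, -3.9]
grip_width: 0.0438
grip_force: 25.0
```

View pics/wrist3.png

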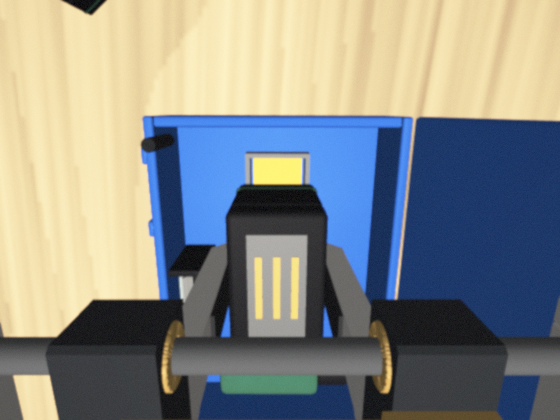

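Pocket far end is visible at (278,155), with the yellow floor spanning columns 253–303 and well centred on the pack (228–326).

Run:
```python
from h import *
from station import ctrl
c=load('wrist3.npz');h=cv2.cvtColor(c['img'],cv2.COLOR_BGR2HSV)
y=cv2.inRange(h,(20,120,100),(35,255,255));y[:140]=0;y[184:]=0;y[:,:240]=0;y[:,320:]=0
ys,xs=np.nonzero(y);print(ys.min(),xs.min(),xs.max())
for r in range(ys.min(),184,5):print(r,xs[ys==r].min(),xs[ys==r].max())
a=.0795;Rz=np.array([[np.cos(a),np.sin(a)],[-np.sin(a),np.cos(a)]])
f=lambda uv,z:(Rz@(ray(c,uv,z)[:2]-[.5422,.0736])).round(4)
r=172
print('floor L/R edges at',r,f((xs[ys==r].min()-.5,r),.008),f((xs[ys==r].max()+.5,r),.008),'floor far',f((278,ys.min()),.008))
print('outer wall top far',f((278,152.5),.026),f((246,155),.026),f((310,155),.026))
o=ctrl.get_obs();print('tcp off',Rz@(o['ee_pos'][:2]-[.5422,.0736]),o['ee_pos'],row([.5424,.0712,.3],1.65))
```

```text
159 254 300
159 255 300
164 254 299
169 254 299
174 255 299
179 255 299
floor L/R edges at 172 [-0.0211  0.0237] [0.0219 0.0237] floor far [0.0014 0.0361]
outer wall top far [0.0013 0.0443] [-0.0272  0.0421] [0.0298 0.0421]
tcp off [-0.00083884  0.00184494] [0.54121729 0.0753725  0.36241878] [-0.427, 0.091, 6.242, -0.001, -0.0, 0.001]
```

```bash
python3 -m jog '[[-0.3,0.1,4,0,0,0],[-0.3,0.1,8,0,0,0],[-0.3,0.1,10.2,0,0,0],[-0.3,0.1,10.2,0,0,0],[-0.3,0.1,10.2,0,0,0],[-0.3,0.1,10.2,0,0,0]]'
python3 - <<'E'
from h import *
from station import ctrl
c=ctrl.camera('wrist');cv2.imwrite('pics/w4.png',c['img'][100:420,100:460]);np.savez('w4.npz',**{k:c[k] for k in('img','intrinsics','R','t')})
o=ctrl.get_obs();print(o['ee_pos'],row([.5425,.0722,.2316],1.65))
E
```

```text
time_s: 5.4
ee_pos: [0.5431, 0.0717, 0.2628]
eef_rot: [3.139, 0.0, 1.65]
force: [0.2, -0.3, -4.1]
grip_width: 0.044
grip_force: 25.0
[0.54307413 0.07156848 0.26275489] [0.068, -0.061, 3.115, 0.003, 0.0, 0.0]
```

View pics/w4.png

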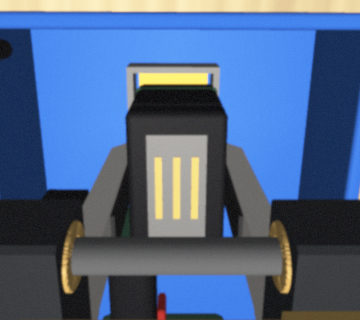

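Run:
```python
from h import *
c=load('w4.npz');print(c['intrinsics'][0],c['R'].round(3).tolist(),(-c['R'].T@c['t']).round(4))
a=.0795;Rz=np.array([[np.cos(a),np.sin(a)],[-np.sin(a),np.cos(a)]])
f=lambda uv,z:(1000*Rz@(ray(c,uv,z)[:2]-[.5431,.0717])).round(1)
print('wall outer',f((227,167),.026),f((320,167),.026),'far',f((273,164),.026))
print('bat contacts',f((276.5,288),.101),'front edge top',f((231,214),.101),f((322,214),.101))
g=c['img'][150:200,273];print(g.tolist()[::1])
```

```text
[352.55840389   0.         276.25589583] [[0.997, 0.08, 0.004], [0.076, -0.961, 0.266], [0.025, -0.265, -0.964]] [0.5379 0.1502 0.2426]
wall outer [-28.6  45.2] [28.8 45.1] far [-0.2 47. ]
bat contacts [1.7 2.7] front edge top [-17.4  37. ] [20.7 37. ]
[[247, 156, 91], [247, 157, 92], [247, 154, 89], [247, 157, 90], [247, 157, 91], [247, 156, 91], [247, 155, 90], [247, 158, 91], [247, 155, 90], [247, 156, 90], [247, 155, 90], [244, 151, 89], [226, 136, 85], [156, 99, 71], [85, 70, 64], [68, 68, 69], [101, 102, 102], [145, 148, 149], [167, 171, 171], [174, 178, 180], [175, 179, 178], [176, 181, 182], [169, 188, 199], [153, 223, 242], [127, 241, 253], [121, 245, 254], [119, 245, 254], [120, 245, 254], [121, 245, 254], [119, 245, 254], [119, 245, 254], [119, 245, 254], [116, 242, 253], [98, 219, 244], [63, 138, 168], [34, 62, 73], [28, 32, 27], [37, 44, 29], [36, 48, 29], [31, 32, 21], [21, 23, 17], [24, 23, 21], [23, 21, 21], [19, 20, 15], [19, 13, 16], [20, 13, 15], [19, 18, 18], [18, 19, 18], [13, 8, 11], [14, 14, 16]]
```

```bash
python3 -m jog '[[0.03,-0.11,0,0,0,0],[0.03,-0.11,0.8,0,0,0],[0.03,-0.11,1.3,0,0,0],[0.03,-0.11,1.7,0,0,0],[0.03,-0.11,2.0,0,0,0],[0.03,-0.11,2.0,0,0,0]]'
```

```text
time_s: 6.05
ee_pos: [0.5416, 0.0714, 0.2405]
eef_rot: [-3.141, -0.0, 1.65]
force: [-0.0, -0.6, -3.5]
grip_width: 0.0436
grip_force: 25.0
```

```bash
python3 -m jog '[[0,0,0.3,0,0,0],[0,0,0.6,0,0,0],[0,0,0.75,0,0,0],[0,0,0.75,0,0,0]]'
```

```text
time_s: 6.45
ee_pos: [0.5416, 0.0715, 0.2333]
eef_rot: [-3.141, -0.0, 1.65]
force: [0.0, -0.5, -4.3]
grip_width: 0.044
grip_force: 25.0
```

```bash
python3 -m jog '[[0,0,0.12,0,0,0],[0,0,0.12,0,0,0],[0,0,0.12,0,0,0]]'
python3 -m jog '[[0,0,0,0,0,0],[0,0,0,0,0,0],[0,0,0,0,0,0],[0,0,0,0,0,0]]' 75
python3 -m jog '[[0,0,-3,0,0,0],[0,0,-7,0,0,0],[0,0,-12,0,0,0],[0,0,-17,0,0,0],[0,0,-22,0,0,0],[0,0,-27,0,0,0],[0,0,-27,0,0,0]]'
python3 - <<'E'
from h import *
from station import ctrl
for n in('wrist','top','scene'):
    c=ctrl.camera(n);cv2.imwrite(f'pics/{n}5.png',c['img']);np.savez(f'{n}5.npz',**{k:c[k] for k in('img','intrinsics','R','t')})
a,b=cv2.imread('pics/wrist5.png'),cv2.imread('pics/scene5.png')
cv2.imwrite('pics/c5.png',np.hstack([cv2.resize(a,(400,300)),cv2.resize(b[120:330,150:430],(400,300))]))
E
```

```text
time_s: 6.75
ee_pos: [0.5417, 0.0714, 0.2324]
eef_rot: [3.142, -0.0, 1.65]
force: [-0.5, 0.1, -3.6]
grip_width: 0.0439
grip_force: 25.0
time_s: 7.15
ee_pos: [0.5417, 0.0715, 0.2325]
eef_rot: [3.141, -0.0, 1.65]
force: [-0.9, 0.3, -0.2]
grip_width: 0.0699
grip_force: 0.0
time_s: 7.85
ee_pos: [0.5409, 0.0714, 0.5094]
eef_rot: [3.131, 0.0, 1.65]
force: [-0.1, -0.1, -1.3]
grip_width: 0.0706
grip_force: 0.0
```

View pics/c5.png

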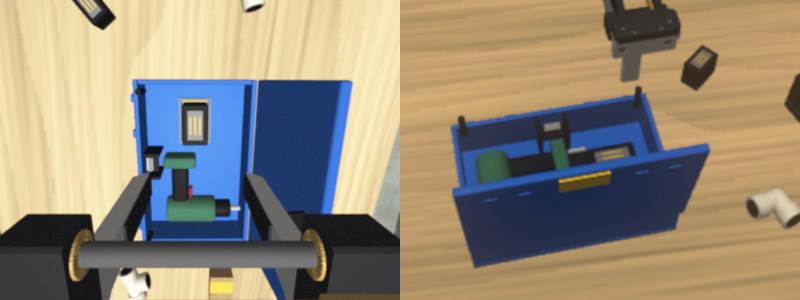

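The pack stands in the pocket, inside the grey walls (left view (195,122)), and the lid is still open. Next I go behind the lid with closed fingers.

Run:
```python
from h import *
c=load('top5.npz');h=cv2.cvtColor(c['img'],cv2.COLOR_BGR2HSV)
y=cv2.inRange(h,(20,120,100),(35,255,255));y[:90]=0;y[125:]=0;y[:,:230]=0;y[:,360:]=0
p=cv2.findNonZero(y);r=cv2.minAreaRect(p);print(r,ray(c,r[0],.256))
s=load('scene5.npz');h=cv2.cvtColor(s['img'],cv2.COLOR_BGR2HSV)
y=cv2.inRange(h,(20,120,80),(35,255,255));y[:225]=0;y[265:]=0;y[:,:255]=0;y[:,310:]=0
r=cv2.minAreaRect(cv2.findNonZero(y));print(r)
for t in(1.6,1.65,1.7):
    X=np.array([.6482,.0063,.075])+[-.181*np.cos(t)*.997+.010*np.sin(t),-.181*np.cos(t)*.08,.181*np.sin(t)+.01*np.cos(t)];print(t,X,proj(s,X),proj(c,X))
print(row([.705,.02,.515],1.65))
```

```text
((294.5094299316406, 110.21698760986328), (1.6071772575378418, 31.057615280151367), 87.51044464111328) [0.68793597 0.00831013 0.256     ]
((284.9761657714844, 242.22427368164062), (18.61971092224121, 50.44099807739258), 58.49573516845703)
1.6 [0.66346499 0.00672281 0.25563083] [276.0018867  237.56283043] [295.11928387 122.59214837]
1.65 [0.67244657 0.00744567 0.25464136] [277.15723303 242.44685316] [294.78338444 118.18795856]
1.7 [0.68136754 0.00816567 0.25320289] [278.3118474  247.47861255] [294.43364151 113.88794647]
[-6.417, 15.879, -1.359, -0.001, -0.0, -0.0]
```

```bash
python3 -m jog '[[0,0,-1.5,0,0,0],[-2,4,-1.5,0,0,0],[-4,8,-1.5,0,0,0],[-5,12,-1.5,0,0,0],[-6.4,16,-1.5,0,0,0],[-6.4,17.9,-1.5,0,0,0],[-6.4,17.9,-1.5,0,0,0],[-6.4,17.9,-1.5,0,0,0]]' 0 10
python3 - <<'E'
from h import *
from station import ctrl
c=ctrl.camera('top');s=ctrl.camera('scene');o=ctrl.get_obs();print(o['ee_pos'],o['eef_rot'],row([.725,.02,.43],1.65))
cv2.imwrite('pics/c6.png',np.hstack([cv2.resize(c['img'][60:270,160:440],(400,300)),cv2.resize(s['img'][120:330,150:430],(400,300))]))
E
```

```text
time_s: 8.8
ee_pos: [0.7255, 0.0218, 0.5152]
eef_rot: [-3.139, -0.0, 1.65]
force: [-0.1, 0.0, -0.1]
grip_width: 0.0095
grip_force: 0.0
[0.72458767 0.02198313 0.51733246] [-3.14118689e+00 -3.82546688e-05  1.65011189e+00] [-0.201, 0.029, 8.733, -0.0, -0.0, 0.0]
```

View pics/c6.png

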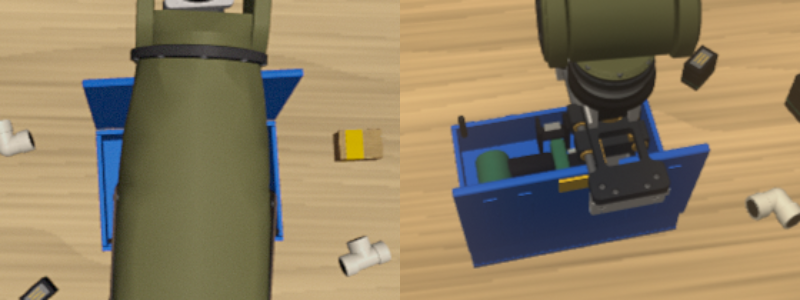

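The hand is over and behind the lid, and the lid is untouched. Descending behind it.

```bash
python3 -m jog '[[0,0,1.5,0,0,0],[0,0,3,0,0,0],[0,0,4.5,0,0,0],[0,0,6,0,0,0],[0,0,7.5,0,0,0],[0,0,8.5,0,0,0],[0,0,8.5,0,0,0]]'
python3 -m jog '[[0,-0.7,0,0,0,0],[0,-1.4,0,0,0,0],[0,-2.1,0,0,0,0],[0,-2.8,0,0,0,0],[0,-3.5,0,0,0,0]]'
```

```text
time_s: 9.6
ee_pos: [0.7247, 0.0219, 0.4316]
eef_rot: [-3.14, -0.0, 1.65]
force: [-0.8, 0.1, -0.4]
grip_width: 0.0005
grip_force: 0.0
time_s: 10.1
ee_pos: [0.6897, 0.019, 0.4334]
eef_rot: [3.14, 0.0, 1.65]
force: [2.1, -0.2, 1.7]
grip_width: 0.0006
grip_force: 0.9
```

```bash
python3 -m jog '[[0,-0.7,0,0,0,0],[0,-1.4,0,0,0,0],[0,-2.1,0,0,0,0],[0,-2.8,0,0,0,0],[0,-3.5,0,0,0,0]]'
python3 -m jog '[[0,-0.7,0,0,0,0],[0,-1.4,0,0,0,0],[0,-2.1,0,0,0,0],[0,-2.8,0,0,0,0],[0,-3.5,0,0,0,0],[0,-4.2,0,0,0,0]]'
```

```text
time_s: 10.6
ee_pos: [0.6548, 0.0162, 0.4324]
eef_rot: [3.141, 0.0, 1.65]
force: [2.4, 0.1, 1.7]
grip_width: 0.0005
grip_force: 0.8
time_s: 11.2
ee_pos: [0.6129, 0.0129, 0.4324]
eef_rot: [-3.142, 0.0, 1.65]
force: [0.4, 0.2, -0.9]
grip_width: 0.0006
grip_force: 0.4
```

```bash
python3 -m jog '[[0,-0.7,0,0,0,0],[0,-1.4,0,0,0,0],[0,-2.0,0,0,0,0],[0,-2,-2,0,0,0],[0,-2,-4,0,0,0],[0,-2,-6,0,0,0],[0,-2,-8,0,0,0],[0,-2,-8,0,0,0]]'
for i in 1 2 3 4 5; do python3 -m jog '[[0,0,0,0,0,0],[0,0,0,0,0,0],[0,0,0,0,0,0],[0,0,0,0,0,0],[0,0,0,0,0,0],[0,0,0,0,0,0],[0,0,0,0,0,0],[0,0,0,0,0,0]]' >/dev/null; done
python3 - <<'E'
from h import *
from station import ctrl
c=ctrl.camera('wrist');s=ctrl.camera('scene');o=ctrl.get_obs();print(o['time_s'],o['ee_pos'],o['force'])
np.savez('scene7.npz',**{k:s[k] for k in('img','intrinsics','R','t')})
np.savez('wrist7.npz',**{k:c[k] for k in('img','intrinsics','R','t')})
cv2.imwrite('pics/c7.png',np.hstack([cv2.resize(c['img'],(400,300)),cv2.resize(s['img'][120:330,150:430],(400,300))]))
for k,d in(('w',c),('s',s)):
    h=cv2.cvtColor(d['img'],cv2.COLOR_BGR2HSV);y=cv2.inRange(h,(20,130,90),(35,255,255))
    n,L,S,C=cv2.connectedComponentsWithStats(y)
    print(k,[(S[i].tolist(),C[i].round(1).tolist()) for i in range(1,n) if S[i,4]>40])
t=.15;q=.181;a=.0795
X=np.array([.6482,.0063,.075])+[(-q*np.cos(t)+.01*np.sin(t))*.997,-q*.08,q*np.sin(t)+.01*np.cos(t)]
print(X,proj(s,X),proj(c,X))
E
```

```text
time_s: 12.0
ee_pos: [0.5931, 0.0113, 0.5149]
eef_rot: [3.137, 0.001, 1.65]
force: [-0.1, 0.5, -0.3]
grip_width: 0.0005
grip_force: 0.0
16.1 [0.59359188 0.0113604  0.51239188] [ 0.01011384 -0.02608197 -0.99018772]
w [([147, 166, 31, 53, 1425], [162.2, 192.0])]
s [([241, 186, 30, 15, 322], [255.0, 193.1]), ([118, 282, 20, 32, 494], [126.3, 297.5])]
[ 0.47125924 -0.00818     0.11193601] [255.59657123 194.9841611 ] [163.35917199 193.69351906]
```

View pics/c7.png

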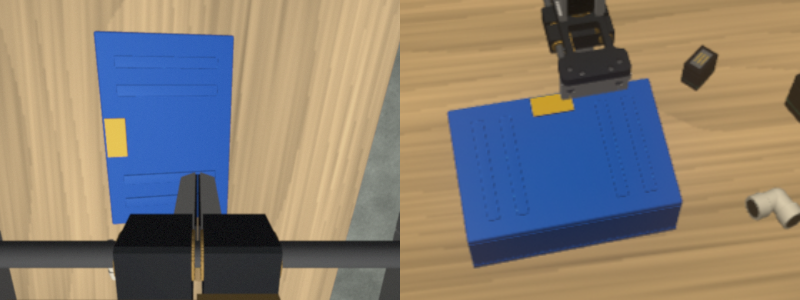

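The lid lies ajar on the plungers, and the pad is seen where predicted (wrist px (162,192), scene (255,193)), i.e. at about (0.471, -0.008, 0.112).

```bash
python3 -c "
from h import *
print(row([.471,-.008,.335],1.65))"
python3 -m jog '[[-0.9,-4,0,0,0,0],[-0.9,-8,0,0,0,0],[-0.9,-12.3,3,0,0,0],[-0.9,-12.3,8,0,0,0],[-0.9,-12.3,13,0,0,0],[-0.9,-12.3,16,0,0,0],[-0.9,-12.3,17.7,0,0,0],[-0.9,-12.3,17.7,0,0,0]]'
```

```text
[-0.961, -12.375, 17.738, 0.0, 0.0, -0.0]
time_s: 16.9
ee_pos: [0.4714, -0.0073, 0.3335]
eef_rot: [-3.138, -0.001, 1.65]
force: [0.8, -0.1, 0.5]
grip_width: 0.0007
grip_force: 0.0
```

```bash
python3 -m jog '[[0,0,0.6,0,0,0],[0,0,1.2,0,0,0],[0,0,1.6,0,0,0],[0,0,1.8,0,0,0],[0,0,1.8,0,0,0]]'
python3 -m jog '[[0,0,0.1,0,0,0],[0,0,0.2,0,0,0],[0,0,0.2,0,0,0]]'
python3 -m jog '[[0,0,0.1,0,0,0],[0,0,0.2,0,0,0],[0,0,0.2,0,0,0]]'
python3 -m jog '[[0,0,0.1,0,0,0],[0,0,0.2,0,0,0],[0,0,0.2,0,0,0]]'
```

```text
time_s: 17.4
ee_pos: [0.4717, -0.0073, 0.3174]
eef_rot: [3.142, 0.0, 1.65]
force: [0.1, -1.0, -0.3]
grip_width: 0.0004
grip_force: 0.0
time_s: 17.7
ee_pos: [0.4717, -0.0073, 0.3154]
eef_rot: [3.142, 0.0, 1.65]
force: [0.2, -0.6, -0.4]
grip_width: 0.0007
grip_force: 0.2
time_s: 18.0
ee_pos: [0.4717, -0.0073, 0.3133]
eef_rot: [-3.141, -0.0, 1.65]
force: [-0.3, 0.3, 0.3]
grip_width: 0.0004
grip_force: 0.4
time_s: 18.3
ee_pos: [0.4717, -0.0073, 0.3112]
eef_rot: [-3.141, -0.0, 1.65]
force: [-0.9, -0.7, 1.6]
grip_width: 0.0005
grip_force: 0.6
```

```bash
for i in 1 2 3; do python3 -m jog '[[0,0,0.1,0,0,0],[0,0,0.1,0,0,0]]' | grep -E "ee_pos|^force"; done
```

```text
ee_pos: [0.4717, -0.0073, 0.3103]
force: [-1.2, -0.7, 2.1]
ee_pos: [0.4717, -0.0073, 0.3092]
force: [-1.2, 0.7, 2.2]
ee_pos: [0.4717, -0.0073, 0.3083]
force: [-1.8, -0.7, 2.5]
```

```bash
for i in 1 2 3; do python3 -m jog '[[0,0,0.1,0,0,0],[0,0,0.1,0,0,0]]' | grep -E "ee_pos|^force"; done
```

```text
ee_pos: [0.4717, -0.0073, 0.3073]
force: [-1.0, -0.9, 3.4]
ee_pos: [0.4717, -0.0073, 0.3062]
force: [-1.4, -0.3, 2.2]
ee_pos: [0.4717, -0.0073, 0.3053]
force: [-1.9, 0.8, 3.1]
```

```bash
for i in 1 2; do python3 -m jog '[[0,0,0.1,0,0,0],[0,0,0.1,0,0,0]]' | grep -E "ee_pos|^force"; done
```

```text
ee_pos: [0.4717, -0.0073, 0.3043]
force: [-1.3, 0.1, 3.1]
ee_pos: [0.4717, -0.0073, 0.3034]
force: [-3.6, -0.7, 5.5]
```

Force is starting to climb, so I'm at the catch.

```bash
for i in 1 2; do python3 -m jog '[[0,0,0.1,0,0,0],[0,0,0.1,0,0,0]]' | grep -E "ee_pos|^force"; done
```

```text
ee_pos: [0.4716, -0.0073, 0.3026]
force: [-6.6, 0.1, 9.0]
ee_pos: [0.4716, -0.0073, 0.3017]
force: [-6.0, 0.2, 10.1]
```

```bash
python3 -m jog '[[0,0,0.1,0,0,0],[0,0,0.1,0,0,0]]' | grep -E "ee_pos|^force"
```

```text
ee_pos: [0.4715, -0.0073, 0.3008]
force: [-8.5, 0.2, 11.7]
```

```bash
python3 -m jog '[[0,0,0.05,0,0,0],[0,0,0.05,0,0,0]]' | grep -E "ee_pos|^force"
```

```text
ee_pos: [0.4715, -0.0074, 0.3003]
force: [-9.8, 0.1, 14.6]
```

```bash
python3 -m jog '[[0,-0.06,0,0,0,0],[0,-0.06,0,0,0,0]]' | grep -E "ee_pos|^force"
```

```text
ee_pos: [0.4711, -0.0074, 0.3005]
force: [-4.3, -0.5, 12.1]
```

```bash
python3 -m jog '[[0,-0.03,0.06,0,0,0],[0,-0.03,0.06,0,0,0]]' | grep -E "ee_pos|^force"
```

```text
ee_pos: [0.4709, -0.0074, 0.3]
force: [-4.8, 0.2, 12.3]
```

```bash
python3 -m jog '[[0,-0.03,0.05,0,0,0],[0,-0.03,0.05,0,0,0]]' | grep -E "ee_pos|^force"
```

```text
ee_pos: [0.4707, -0.0074, 0.2995]
force: [-2.2, 1.6, 12.1]
```

```bash
python3 -m jog '[[0,-0.02,0.06,0,0,0],[0,-0.02,0.06,0,0,0]]' | grep -E "ee_pos|^force"
```

```text
ee_pos: [0.4706, -0.0074, 0.2988]
force: [-0.6, 0.6, 8.7]
```

```bash
python3 -m jog '[[0,-0.02,0.06,0,0,0],[0,-0.02,0.06,0,0,0]]' | grep -E "ee_pos|^force"
```

```text
ee_pos: [0.4704, -0.0074, 0.298]
force: [0.7, 0.4, 6.4]
```

The force has peaked and is dropping, so I follow it in until it is near zero.

```bash
for i in 1 2; do python3 -m jog '[[0,-0.02,0.1,0,0,0],[0,-0.02,0.1,0,0,0]]' | grep -E "ee_pos|^force"; done
```

```text
ee_pos: [0.4702, -0.0075, 0.2968]
force: [2.4, 0.6, 2.5]
ee_pos: [0.4696, -0.0075, 0.2952]
force: [-0.1, -0.4, 0.6]
```

```bash
python3 -m jog '[[0,0,0,0,0,0],[0,0,0,0,0,0],[0,0,0,0,0,0]]' | grep -E "ee_pos|^force"
python3 -m jog '[[0,0,0.06,0,0,0],[0,0,0.06,0,0,0]]' | grep -E "ee_pos|^force"
```

```text
ee_pos: [0.4697, -0.0075, 0.2955]
force: [-0.2, 1.0, -0.2]
ee_pos: [0.4697, -0.0075, 0.2949]
force: [0.5, -0.6, 1.0]
```

Snapped: no load on the tool. I'll retract, wait, and check that the lid stays down.

```bash
python3 -m jog '[[0,0,-1,0,0,0],[0,0,-3,0,0,0],[0,0,-8,0,0,0],[0,0,-13,0,0,0],[0,0,-18,0,0,0],[0,-6,-18,0,0,0],[0,-9,-18,0,0,0],[0,-9,-18,0,0,0]]'
for i in 1 2; do python3 -m jog '[[0,0,0,0,0,0],[0,0,0,0,0,0],[0,0,0,0,0,0],[0,0,0,0,0,0],[0,0,0,0,0,0],[0,0,0,0,0,0],[0,0,0,0,0,0],[0,0,0,0,0,0]]' >/dev/null; done
python3 - <<'E'
from h import *
from station import ctrl
s=ctrl.camera('scene');print(ctrl.get_obs()['time_s'])
h=cv2.cvtColor(s['img'],cv2.COLOR_BGR2HSV);y=cv2.inRange(h,(20,130,90),(35,255,255))
n,L,S,C=cv2.connectedComponentsWithStats(y)
print([(S[i].tolist(),C[i].round(1).tolist()) for i in range(1,n) if S[i,4]>40])
for t in(0,.05,.08,.1,.15):
    q=.181;X=np.array([.6482,.0063,.075])+[(-q*np.cos(t)+.01*np.sin(t))*.997,-q*.08,q*np.sin(t)+.01*np.cos(t)];print(t,proj(s,X).round(1))
cv2.imwrite('pics/s8.png',s['img'])
E
```

```text
time_s: 23.4
ee_pos: [0.3767, -0.0146, 0.4764]
eef_rot: [3.139, 0.001, 1.65]
force: [-0.1, -0.9, -0.0]
grip_width: 0.0003
grip_force: 0.0
25.05
[([242, 190, 29, 16, 329], [255.7, 197.7]), ([118, 282, 19, 32, 492], [126.3, 297.5])]
0 [255.7 201. ]
0.05 [255.6 198.8]
0.08 [255.6 197.6]
0.1 [255.6 196.8]
0.15 [255.6 195. ]
```

View pics/s8.png

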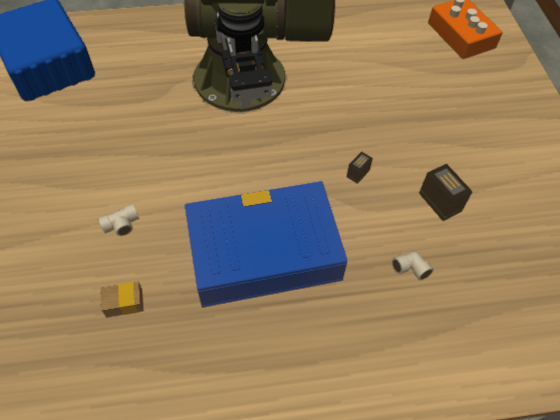

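The pad centroid went from row 193.1 (ajar) to 197.7 and stays there with the robot clear. The lid is latched, and the fittings and carton are where they were.

```bash
python3 -c "
from station import ctrl
print(ctrl.hand_in())"
```

```text
the job is handed in; nothing more can be done
None
```

The battery pack stands in its pocket and the lid is snapped shut and stays down by itself. The highest force read while pressing was about 18 N, the fittings and carton were left alone, and the job was handed in at about 25 s.

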